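Turn a coin-cell card face up against the turning stop

ROBOT

A 6-joint arm with a two-finger parallel gripper is mounted at the origin on the work surface. World frame = base frame: x ahead of the robot, y to its left, z up, the work surface at z = 0. Lengths are in m, angles in degrees, forces in N, time in s.
With the tool pointing down it reaches from about 0.275 to 0.875 m from the base axis. Payload 12.5 kg.
Tool frame: the origin (TCP) lies between the finger pads; the fingertips stand 19 mm ahead of it and the grasp point (between the pads) is the TCP; x points along the fingers, y is the direction in which the jaws open and shut, and the axes are right-handed (so a half turn about x gives the same grasp; the last joint's range is limited). The gripper opens to 85 mm and grips with 20 to 120 N. Pads are 22 mm wide; open, the fingers measure 114 mm over their backs; the gripper's body (76 mm by 85 mm) begins 54 mm behind the grasp point. The pads swing forward as they close: fully open they stand 13 mm farther back than shut.
Start: joints at [-4.847, 20.094, 94.641, -0, 65.266, -4.847], TCP at [0.55, 0, 0.25] pointing down, gripper open.
Joint ranges: [-157.81, 157.81], [-45, 120.19], [0.68, 151.7], [-89.99, 269.99], [4.06, 180], [-164.3, 164.3]. Speed limits (degrees/s): [127.2, 127.2, 159.86, 180, 180, 180].

INTERFACE

Orientations are given as [roll, pitch, yaw] about the fixed x, y, z axes, in that order (R = Rz(yaw) Ry(pitch) Rx(roll)).
In Python, from station import ctrl, imaging gives the robot as it stands. The module is installed in compiled form; this text tells all that it offers.
- The arm moves only by the tool play_rows, never from a script. Its arguments are lists of equal length, an entry for each row: "dp": the shift along the tool's x, y, z in m, a list of three; "rot": the turn, a rotation vector about the tool's x, y, z in degrees, a list of three; "fingers": the closure, from 0 (fully open) to 1 (shut). In form: {"dp": [[tx, ty, tz], ...], "rot": [[rx, ry, rz], ...], "fingers": [fingers, ...]}. A call has 1 to 12 rows; each row shifts and turns the commanded pose from where the row before left it, along the tool's axes as they then stand; what a row does not reach is not made up. A row lasts 1/12 s, in which the tool goes at most 41.7 mm and 7.16 degrees, less where a joint would pass 70% of its speed; a pose out of reach is approached as far as the arm can. A call is refused whole if a number of a shift passes 0.0417 or a number of a turn 7.16, either way. A call with a gripper value outside its range is refused whole. The fingers move at their own pace and stop on an object; "force" is the grip in N (left out, the last holds). Time passes only in rows, so rows that do not move let the fingers close. It gives the time, the measured TCP pose, the force and the opening at its end, in the units of the state.
- ctrl.observe(): the state, without advancing time (a new reading comes with each control period).
- imaging.grab_frame(name): name is "scene" or "side" or "wrist"; returns a dict with "img" (480x640x3 uint8, red, green, blue), "camera_matrix" (3x3 intrinsics, pixels), "rvec" (rotation vector, rad) and "tvec" (3), from world to camera coordinates, as OpenCV has them. Camera axes: x right, y down, z forward; pixel columns grow to the right and rows downward; lengths in m; the calibration is good to about 2 mm. A picture is of the moment at which its call begins. There is no depth.
- ctrl.job_done(): hands the job in, once; it reports no verdict.
The state is a dict: "time_s": time; "q": joint angles; "joint_velocities": joint speeds; "effort": joint torques, N m; "tcp_pos": TCP position; "tcp_rot": TCP orientation; "contact_force": force on the tool from outside, world axes, zero at the start; "ft_torque": the same for the moment, N m; "opening": finger opening in m.
Only numpy, scipy, OpenCV 4.12 (cv2) and the standard library are available. Lean on these libraries where they do the work, as an engineer would, in place of code of your own. Each camera call takes 0.05 s, during which the arm holds its last target.

TASK

The coin-cell card lies face down on the mat, its plain orange back showing. Without gripping it, lifting it or pressing hard on it, push it gently along the mat against the curved white stop until it rides up and leans on it, then reach behind its raised edge and tip it back over, so that it ends lying flat on the mat in front of the stop with its cells up. Leave the other things on the bench where they are.

Things in the scene. Friction and masses are not known exactly. Their poses are not given: they have to be found in the camera images.
- stop: Fixed grey mat, 3 mm thick, with a white concave ramp 130 mm wide (y) at one end. Origin: middle of the ramp's foot line, at bench level (mat top at z = 3 mm). +x: level, towards the ramp, the push direction; z up. Mat from x = -250 to +60, y = -95 to +95 mm. Ramp outline, (x, height over the mat) in mm: (0,0), (23,17), (36,33), (43.5,48), (47,60): 36 degrees at the foot, 74 at the top.
- stop_top (a point): Middle of the ramp's top edge, 63 mm over the bench; a vertical aluminium plate backs it to x = 55 mm, top 64 mm over the bench. Pushed at its trailing edge, the card slides up the ramp; with that edge 0 to 8 mm before the foot it leans at 47 to 52 degrees, leading edge 24 to 29 mm past the top, and stays so when let go; pushed on, it jams.
- card: Loose flat card 105 mm (x) by 95 mm (y) by 8 mm thick, 0.06 to 0.13 kg; must not be gripped or take over 30 N from the fingers (a push needs under 5 N). Origin: centre of the face that is down at the start. Its +z side is the plain orange back (up at the start), its -z side is the green face with nine steel coin cells (down at the start, must be up at the end).
- card_head (a point): Middle of the card's leading (+x) end, at half its thickness. It starts towards the stop, about 10 to 65 mm before the ramp's foot, the card within about 0.3 rad of square to it.
- card_tail (a point): Middle of the card's trailing (-x) end, at half its thickness.
- jar: Bystander: clear jar with a blue cap, 48 mm across, 60 mm high, origin at the centre of its underside.
- adapter: Bystander: black power adapter 85 x 50 x 32 mm, origin at the centre of its underside.
- tray: Bystander: grey open tray 90 x 70 x 22 mm, origin at the centre of its underside.
Mind the look-alikes: they are no part of the job. Of the things like the card, leave any that is black or pink; of the rest the smaller one is meant.

How it is judged (in metres and radians):
On the way:
1. the card, pushed up the ramp, leans on the stop (angle between card's own z axis and vertical between 0.65 and 1.4 rad and contact force between card and stop above 0.05 N and x of card_head in the frame of stop above 0.03 m and height (world z) of card_tail below 0.025 m), for 0.2 s.
At the end, for the whole second after the job is handed in: The card lies flat (within 5 degrees) with its cells up, at rest on the mat in front of the stop: its centre 30 to 190 mm before the ramp's foot and within 50 mm of the mat's middle line. Jar, adapter and tray are within 15 mm of where they were (angle between card's own z axis and vertical above 3.05 rad and height (world z) of card below 0.016 m and linear speed of card below 0.01 m/s and angular speed of card below 0.1 rad/s and x of card in the frame of stop between -0.19 and -0.03 m and y of card in the frame of stop between -0.05 and 0.05 m and distance of each of jar, adapter, tray from where it was at the start of the episode below 0.015 m); the robot touches nothing.
It fails at once if the card is lifted clear of the mat (both ends, or its middle, raised) (height (world z) of each of card_head, card_tail above 0.035 m or height (world z) of card above 0.085 m).
It fails at once if the card is gripped or pressed hard (contact force between the fingers and card above 30 N).
It fails at once if the jar is disturbed (distance of jar from where it was at the start of the episode above 0.02 m or angle between jar's own z axis and vertical above 0.4 rad).
It fails at once if the adapter is disturbed (distance of adapter from where it was at the start of the episode above 0.02 m or angle between adapter's own z axis and vertical above 0.4 rad).
It fails at once if the tray is disturbed (distance of tray from where it was at the start of the episode above 0.02 m or angle between tray's own z axis and vertical above 0.4 rad).
It also fails if it takes over 54 s, if anything falls off the work surface, if the arm or the gripper's body presses on something with over 40 N, if the wrist force passes 120 N, or if a joint passes its speed limit or range.

## Working session

There is one attempt and no reset: what is moved stays moved. The work goes in short steps, Python scripts to look and compute and a tool call to move; the robot and the scene stay as the last step left them, time stands still between calls to the robot, and variables do not carry over. Pictures are saved under pics/ and viewed, and the job is handed in when it is done.

Besides the shell and the picture viewer there is one more tool, called after "Call:" as name(argument=value, ...), one argument or row to a line, values as JSON. play_rows: Moves the arm, as the interface text tells. Its arguments: {"type":"object","properties":{"dp":{"type":"array","items":{"type":"array","items":{"type":"number"}}},"rot":{"type":"array","items":{"type":"array","items":{"type":"number"}}},"fingers":{"type":"array","items":{"type":"number"}},"force":{"type":"number"}},"required":["dp","rot","fingers"]}

```bash
mkdir -p pics
cat > h.py <<'E'
import numpy as np, cv2
from station import ctrl, imaging
def grab(n,fn=None):
    f=imaging.grab_frame(n)
    if fn: cv2.imwrite('pics/'+fn+'.png',f['img'][:,:,::-1])
    return f
def ray(f,u,v):
    K=np.array(f['camera_matrix'],float);R,_=cv2.Rodrigues(np.array(f['rvec'],float));t=np.array(f['tvec'],float).reshape(3)
    d=R.T@np.linalg.inv(K)@np.array([u,v,1.]);c=-R.T@t
    return c,d
def onz(f,u,v,z):
    c,d=ray(f,u,v);s=(z-c[2])/d[2];return c+s*d
def proj(f,P):
    p,_=cv2.projectPoints(np.array(P,float).reshape(-1,3),np.array(f['rvec'],float),np.array(f['tvec'],float),np.array(f['camera_matrix'],float),None);return p.reshape(-1,2)
E
python3 - <<'E'
from h import *
import pickle
for n in['scene','side','wrist']:
    f=grab(n,n+'0');pickle.dump(f,open(n+'0.pkl','wb'))
    c,d=ray(f,320,240);print(n,c.round(3),d.round(3))
print(ctrl.observe())
E
```

```text
scene [1.095 0.301 0.673] [-0.63  -0.361 -0.688]
side [ 0.219 -0.886  0.669] [ 0.282  0.796 -0.537]
wrist [0.55  0.077 0.373] [ 0.006 -0.293 -0.956]
{'time_s': 0.15, 'q': array([-4.84685022e+00,  2.01188058e+01,  9.46658319e+01, -3.34003936e-04,
        6.52677738e+01, -4.84689303e+00]), 'joint_velocities': array([ 0.03152785, -0.08405435, -0.13064728,  0.05341496, -0.02705989,
        0.05373989]), 'effort': array([ 7.13946501e-04, -5.06248283e+01, -2.91500723e+01, -2.80964593e-05,
        3.35960038e-03, -3.10250061e-05]), 'tcp_pos': array([5.49772945e-01, 4.71000406e-05, 2.49885066e-01]), 'tcp_rot': array([-94.51539861,  89.94758765, 175.48478408]), 'contact_force': array([-0.00030661, -0.10630779, -0.04945027]), 'ft_torque': array([ 0.01337652, -0.0057169 , -0.0325958 ]), 'opening': 0.08540970837463085}
```

View pics/scene0.png

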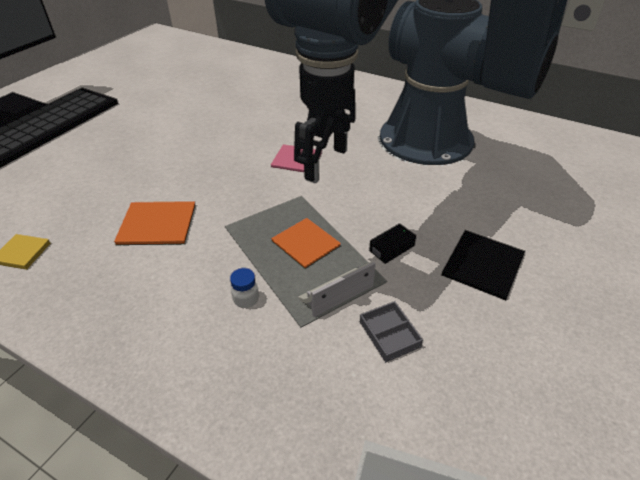

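View pics/side0.png

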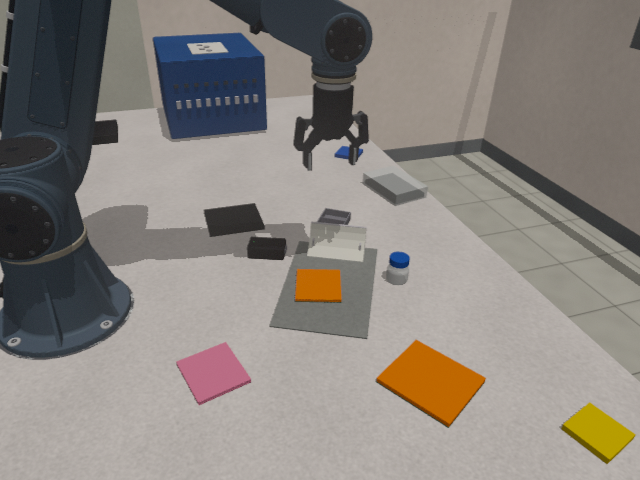

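View pics/wrist0.png

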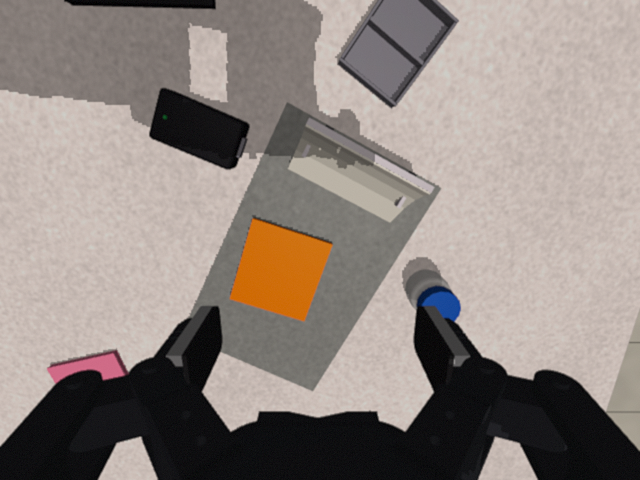

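The wrist view shows the mat with the ramp at the top (foot line from about (289,167) to (391,221)), the orange card (corners (253,218), (332,242), (305,320), (231,299)), the adapter to the upper left, the tray at the top and the jar on the right. The orange card off the mat is the larger look-alike.

Run:
```python
from h import *
import pickle
from scipy.optimize import least_squares
F={n:pickle.load(open(n+'0.pkl','rb')) for n in['scene','side','wrist']}
# refine card corners by color
for n in F:
    im=F[n]['img'];hsv=cv2.cvtColor(im,cv2.COLOR_RGB2HSV)
    m=((hsv[:,:,0]<16)&(hsv[:,:,1]>180)&(hsv[:,:,2]>120)).astype(np.uint8)
    k,lab,st,ce=cv2.connectedComponentsWithStats(m)
    for i in range(1,k):
        if st[i,4]>150:
            c,_=cv2.findContours((lab==i).astype(np.uint8),0,1);q=cv2.minAreaRect(c[0]);
            ap=cv2.approxPolyDP(c[0],0.05*cv2.arcLength(c[0],True),True).reshape(-1,2)
            print(n,st[i],ap.tolist()); 
            print([onz(F[n],*p,0.011)[:2].round(4).tolist() for p in ap])
obs={'wrist':[((60,95),(290,102)),((60,-95),(440,187)),((-250,-95),(313,389))],
'scene':[((-250,-95),(225,228)),((-250,95),(303,197)),((60,95),(385,280)),((60,-95),(303,325))],
'side':[((-250,95),(275,329)),((-250,-95),(367,340)),((60,-95),(378,248))]}
def tr(p,P):
    P=np.array(P,float);c,s=np.cos(p[2]),np.sin(p[2])
    x,y=P[:,0]/1000,P[:,1]/1000
    return np.c_[p[0]+c*x-s*y,p[1]+s*x+c*y,P[:,2]/1000]
def res(p):
    r=[]
    for n in obs:
        P=tr(p,[(*a,3) for a,_ in obs[n]]); r.append((proj(F[n],P)-np.array([b for _,b in obs[n]])).ravel()/(1))
    return np.concatenate(r)
for n in obs:
    for a,b in obs[n]: print(n,a,onz(F[n],*b,.003).round(4))
best=min((least_squares(res,[.6,-.0,a],loss='soft_l1') for a in np.arange(-3,3.2,.5)),key=lambda s:s.cost)
print(best.x,np.degrees(best.x[2]),best.cost);print(best.fun.reshape(-1,2).round(1))
p=best.x;pickle.dump(p,open('stop.pkl','wb'))
lines=[[(-250,-95,3),(-250,95,3),(60,95,3),(60,-95,3),(-250,-95,3)],[(0,-65,3),(0,65,3)],[(47,-65,63),(47,65,63)]]
for n in F:
    im=F[n]['img'][:,:,::-1].copy()
    for l in lines: cv2.polylines(im,[proj(F[n],tr(p,l)).round().astype(int)],False,(0,255,0),1)
    if n!='wrist': im=cv2.resize(im[160:360,190:450],None,fx=3,fy=3)
    cv2.imwrite(f'pics/{n}0f.png',im)
```

```text
scene [ 115  203   79   40 2563] [[115, 241], [183, 240], [193, 203], [132, 203]]
[[0.6923, -0.4038], [0.6237, -0.2868], [0.5224, -0.3475], [0.5875, -0.464]]
scene [ 272  219   68   48 1670] [[307, 219], [272, 239], [304, 266], [339, 244]]
[[0.4464, -0.1017], [0.534, -0.132], [0.5669, -0.0369], [0.4809, -0.0068]]
wrist [ 230  218  102  103 6367] [[253, 218], [230, 298], [303, 320], [331, 244]]
[[0.4777, -0.0081], [0.4442, -0.1068], [0.5317, -0.1367], [0.5649, -0.0384]]
wrist (60, 95) [0.5213 0.1119 0.003 ]
wrist (60, -95) [0.6848 0.0252 0.003 ]
wrist (-250, -95) [ 0.5435 -0.2473  0.003 ]
scene (-250, -95) [ 0.5472 -0.2419  0.003 ]
scene (-250, 95) [ 0.3778 -0.1531  0.003 ]
scene (60, 95) [0.5175 0.1104 0.003 ]
scene (60, -95) [0.6808 0.029  0.003 ]
side (-250, 95) [ 0.3839 -0.1749  0.003 ]
side (-250, -95) [ 0.5406 -0.255   0.003 ]
side (60, -95) [0.6894 0.0269 0.003 ]
[0.57438731 0.01558435 1.09173754] 62.55195314449124 24.137430150660094
[[-3.5 -0.8]
 [ 1.4  0.2]
 [-0.   1.7]
 [-2.  -2.3]
 [-2.9 -2. ]
 [ 1.   0.5]
 [-3.6  1.4]
 [-6.2 -3.3]
 [ 0.3 -2.1]
 [-0.9  0.6]]
```

View pics/wrist0f.png

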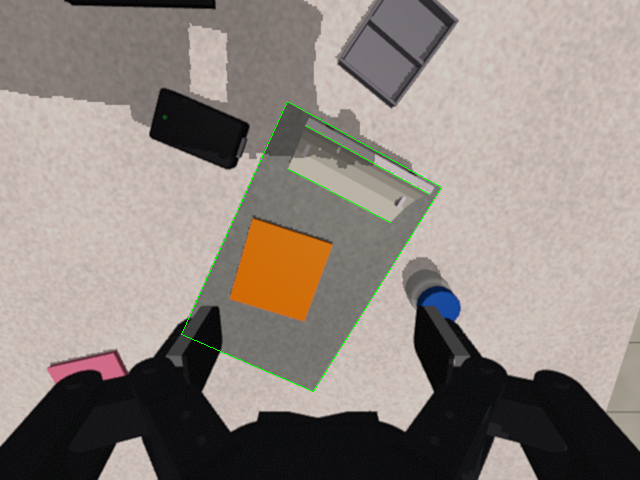

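View pics/side0f.png

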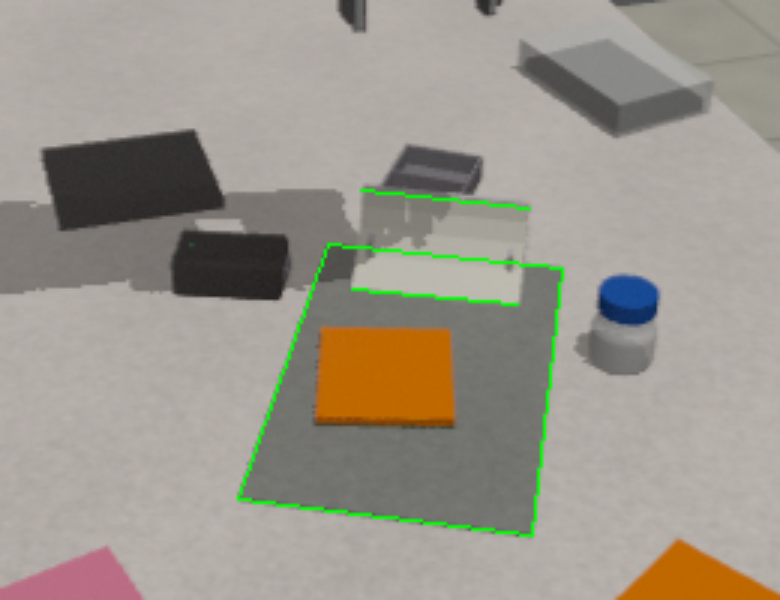

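View pics/scene0f.png

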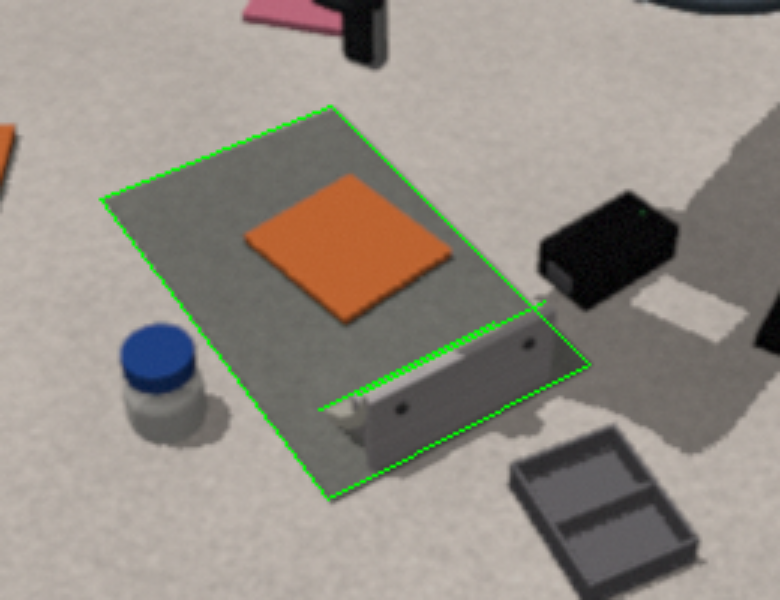

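```bash
cat >> h.py <<'E'
from scipy.spatial.transform import Rotation as Ro
import pickle
SP=np.array([0.57439,0.01558]);SY=np.radians(62.55)
SX=np.array([np.cos(SY),np.sin(SY)]);SV=np.array([-SX[1],SX[0]])
def tostop(P): d=np.array(P)[:2]-SP; return np.array([d@SX,d@SV])*1000
def fromstop(x,y): return SP+SX*x/1000+SV*y/1000
def state():
    s=ctrl.observe();R=Ro.from_euler('xyz',s['tcp_rot'],degrees=True).as_matrix()
    return s,R
def to(x,y,z,s=None,R=None):
    """target TCP stop frame mm (z over bench mm): delta in tool axes"""
    s,R=state(); P=np.r_[fromstop(x,y),z/1000]; return (R.T@(P-s['tcp_pos'])*1000).round(1)
def rep():
    s,R=state();print('t',round(s['time_s'],2),'stop xyz',tostop(s['tcp_pos']).round(1),(s['tcp_pos'][2]*1000).round(1),'F',s['contact_force'].round(2),'op',round(s['opening']*1000,1))
    return s,R
E
python3 - <<'E'
from h import *
s,R=rep();print(R.round(3))
# target R: tool x down, tool y = -stop y or +
for sg in(1,-1):
    T=np.c_[[0,0,-1],np.r_[sg*SV,0],np.cross([0,0,-1],np.r_[sg*SV,0])]
    print(sg,np.degrees(Ro.from_matrix(R.T@T).as_rotvec()).round(2))
f=pickle.load(open('wrist0.pkl','rb'));g=pickle.load(open('scene0.pkl','rb'));h=pickle.load(open('side0.pkl','rb'))
for n,fr,uv,z in[('jarcap',f,(440,305),.06),('tray far',f,(457,20),.022),('tray l',f,(338,62),.022),('tray near',f,(393,106),.022),('ad1',f,(232,168),.032),('ad2',f,(248,127),.032),('ad3',f,(163,88),.032),('ad4',f,(150,136),.032)]:
    print(n,tostop(onz(fr,*uv,z)).round(0))
for p in[(253,218),(230,298),(303,320),(331,244)]: print('card',tostop(onz(f,p[0]+.5,p[1]+.5,.011)).round(1))
for z in(.244,.231,.22):print(proj(h,[[.55-.05,0,z],[.55+.05,0,z]]).round(0).tolist(),proj(g,[[.55-.05,0,z],[.55+.05,0,z]]).round(0).tolist())
for n in('side','scene'):
    im=cv2.imread(f'pics/{n}0.png'); im=im[90:190,250:400] ; cv2.imwrite(f'pics/{n}0g.png',cv2.resize(im,None,fx=5,fy=5))
E
```

```text
t 0.15 stop xyz [-25.1  14.7] 249.9 F [-0.   -0.11 -0.05] op 85.4
[[-0.001  1.     0.   ]
 [ 0.     0.    -1.   ]
 [-1.    -0.001 -0.   ]]
1 [-1.5255e+02 -7.0000e-02  1.0000e-02]
-1 [2.745e+01 1.000e-02 5.000e-02]
jarcap [ -46. -140.]
tray far [192. -15.]
tray l [112.  65.]
tray near [103.  -1.]
ad1 [-22. 113.]
ad2 [ 21. 114.]
ad3 [ 16. 199.]
ad4 [-31. 196.]
card [-65.9  74.1]
card [-168.9   58.3]
card [-155.1  -33.2]
card [-52.5 -17.3]
[[306.0, 169.0], [353.0, 163.0]] [[340.0, 150.0], [309.0, 182.0]]
[[306.0, 175.0], [353.0, 169.0]] [[340.0, 157.0], [310.0, 189.0]]
[[306.0, 180.0], [353.0, 174.0]] [[340.0, 162.0], [310.0, 195.0]]
```

View pics/side0g.png

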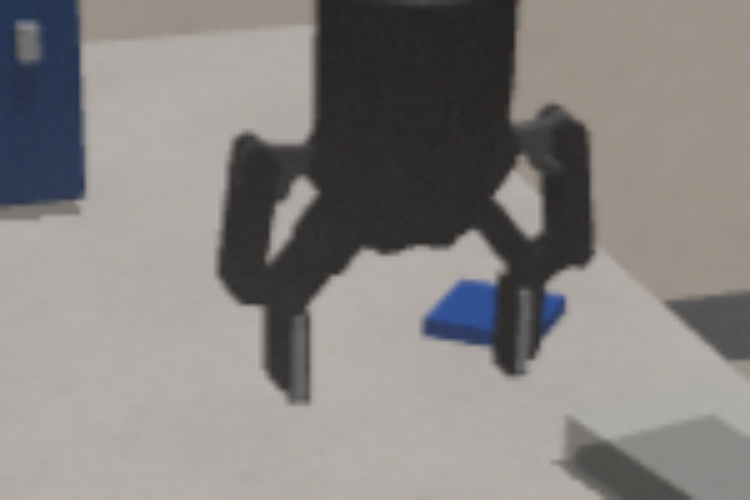

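Call:
play_rows(
  dp=[
    [0.02,0,0],
    [0.02,0,0],
    [0.02,0,0],
    [0.02,0,0],
    [0.01,0,0.02],
    [0.01,0,0.02],
    [0.015,0,0.022],
    [0.015,0,0.022],
    [0.015,0,0.022],
    [0.015,0,0.022],
    [0.015,0,0.022],
    [0.015,0,0.02],
  ],
  rot=[
    [6.86,0,0],
    [6.86,0,0],
    [6.86,0,0],
    [6.87,0,0],
    [0,0,0],
    [0,0,0],
    [0,0,0],
    [0,0,0],
    [0,0,0],
    [0,0,0],
    [0,0,0],
    [0,0,0],
  ],
  fingers=[0.45,0.45,0.45,0.45,0.45,0.45,0.45,0.45,0.45,0.45,0.45,0.45],
  force=20,
)

```text
time_s: 1.15
tcp_pos: [0.4709, -0.1518, 0.0596]
tcp_rot: [-63.9, 90.0, 178.7]
contact_force: [0.4, -0.4, 0.3]
opening: 0.0472
```

Run:
```python
from h import *
s,R=rep();print(R.round(3),to(-198,13,40))
f=grab('side','side1')
cv2.imwrite('pics/side1g.png',cv2.resize(cv2.imread('pics/side1.png')[180:380,220:460],None,fx=3,fy=3))
grab('wrist','wrist1')
```

```text
t 1.15 stop xyz [-196.2   14.7] 59.6 F [ 0.39 -0.45  0.28] op 47.2
[[-0.     0.887 -0.461]
 [ 0.    -0.461 -0.887]
 [-1.    -0.     0.   ]] [19.6  1.7  1.8]
```

View pics/side1g.png

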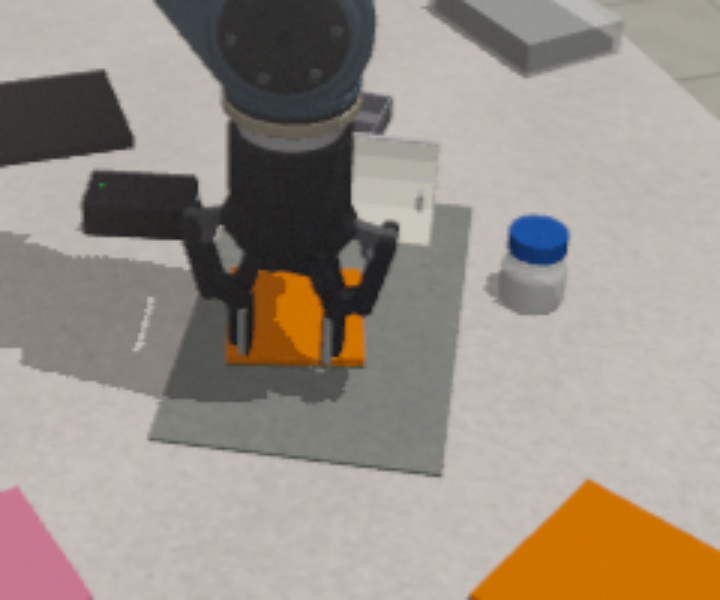

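View pics/wrist1.png

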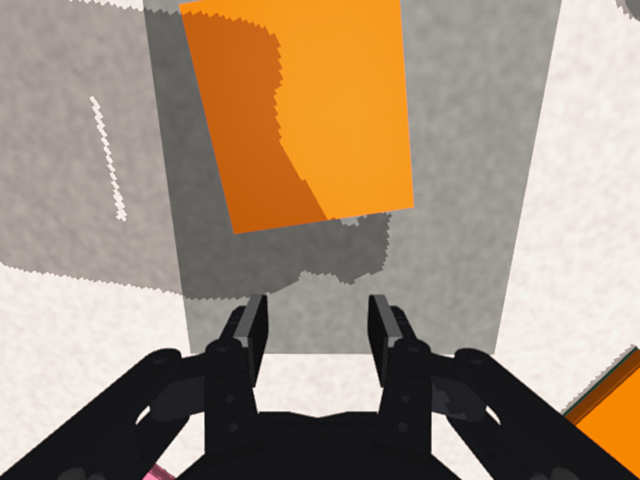

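Call:
play_rows(
  dp=[
    [0.008,0,0],
    [0.01,0,0],
    [0.01,0,0],
    [0.006,0,0],
    [0,0,0],
    [0.001,0,0],
    [0.001,0,0],
    [0,0,0],
  ],
  rot=[
    [0,0,0],
    [0,0,0],
    [0,0,0],
    [0,0,0],
    [0,0,0],
    [0,0,0],
    [0,0,0],
    [0,0,0],
  ],
  fingers=[0.45,0.45,0.45,0.45,0.45,0.45,0.45,0.45],
)

```text
time_s: 1.92
tcp_pos: [0.4718, -0.1508, 0.0244]
tcp_rot: [92.3, 90.0, -25.2]
contact_force: [-0.3, -0.3, -0.5]
opening: 0.0468
```

Run:
```python
from h import *
s,R=rep()
f=grab('side','side2')
cv2.imwrite('pics/side2g.png',cv2.resize(cv2.imread('pics/side2.png')[230:330,250:400],None,fx=5,fy=5))
```

```text
t 1.92 stop xyz [-194.9   14.4] 24.4 F [-0.33 -0.35 -0.46] op 46.8
```

View pics/side2g.png

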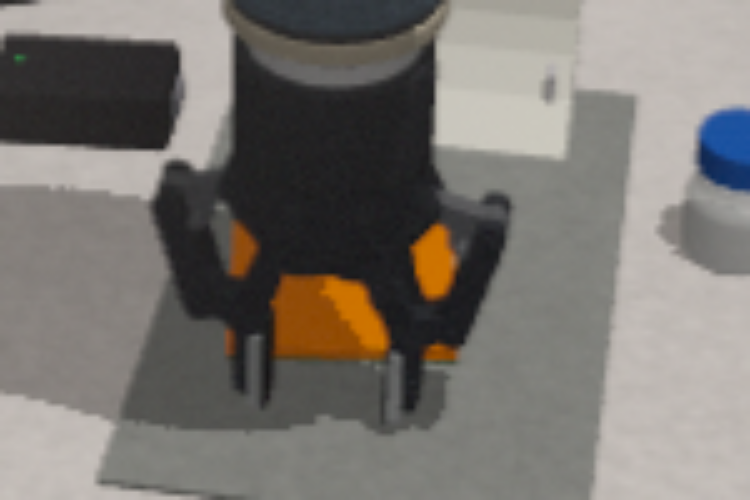

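Fingertips are just behind the card's tail, a few mm over the mat. I feel for the mat in 1 mm steps.

Call:
play_rows(
  dp=[
    [0.001,0,0],
    [0,0,0],
    [0.001,0,0],
    [0,0,0],
  ],
  rot=[
    [0,0,0],
    [0,0,0],
    [0,0,0],
    [0,0,0],
  ],
  fingers=[0.45,0.45,0.45,0.45],
)

```text
time_s: 2.3
tcp_pos: [0.4716, -0.1508, 0.0222]
tcp_rot: [-83.0, 90.0, 159.6]
contact_force: [0.9, -0.9, 0.1]
opening: 0.0471
```

Call:
play_rows(
  dp=[
    [0.001,0,0],
    [0,0,0],
    [0,0,0],
  ],
  rot=[
    [0,0,0],
    [0,0,0],
    [0,0,0],
  ],
  fingers=[0.45,0.45,0.45],
)

```text
time_s: 2.55
tcp_pos: [0.4716, -0.1508, 0.0212]
tcp_rot: [-91.3, 90.0, 151.3]
contact_force: [0.7, 0.6, 0.0]
opening: 0.0473
```

Call:
play_rows(
  dp=[
    [0.001,0,0],
    [0,0,0],
    [0,0,0],
  ],
  rot=[
    [0,0,0],
    [0,0,0],
    [0,0,0],
  ],
  fingers=[0.45,0.45,0.45],
)

```text
time_s: 2.8
tcp_pos: [0.4716, -0.1508, 0.0202]
tcp_rot: [-76.9, 90.0, 165.7]
contact_force: [-0.0, -0.1, -0.1]
opening: 0.0468
```

Call:
play_rows(
  dp=[
    [0.001,0,0],
    [0,0,0],
    [0,0,0],
  ],
  rot=[
    [0,0,0],
    [0,0,0],
    [0,0,0],
  ],
  fingers=[0.45,0.45,0.45],
)

```text
time_s: 3.05
tcp_pos: [0.4717, -0.1509, 0.0195]
tcp_rot: [91.3, 90.0, -26.1]
contact_force: [-0.9, 1.0, 5.2]
opening: 0.0469
```

Call:
play_rows(
  dp=[
    [0.001,0,0],
    [0,0,0],
    [0,0,0],
  ],
  rot=[
    [0,0,0],
    [0,0,0],
    [0,0,0],
  ],
  fingers=[0.45,0.45,0.45],
)

```text
time_s: 3.3
tcp_pos: [0.4718, -0.1509, 0.0194]
tcp_rot: [86.0, 90.0, -31.4]
contact_force: [-4.9, 1.8, 22.4]
opening: 0.0472
```

Run:
```python
from h import *
s,R=rep()
f=grab('side','side3');g=grab('scene','scene3')
cv2.imwrite('pics/side3g.png',cv2.resize(cv2.imread('pics/side3.png')[270:330,280:380],None,fx=8,fy=8))
cv2.imwrite('pics/scene3g.png',cv2.resize(cv2.imread('pics/scene3.png')[160:310,190:390],None,fx=4,fy=4))
```

```text
t 3.3 stop xyz [-195.    14.3] 19.4 F [-4.86  1.85 22.43] op 47.2
```

View pics/side3g.png

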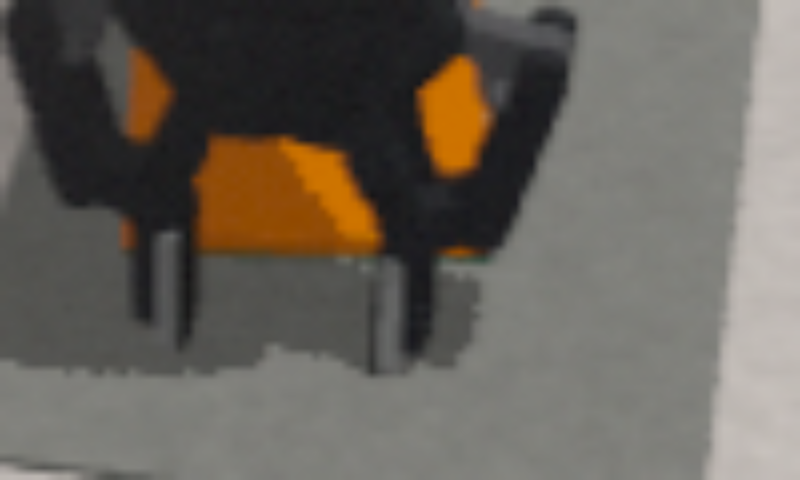

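View pics/scene3g.png

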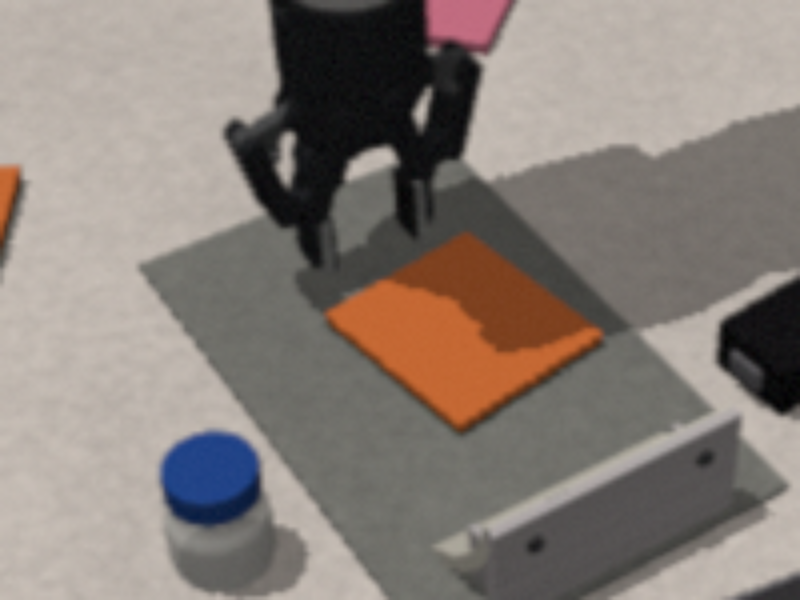

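Call:
play_rows(
  dp=[
    [-0.004,0,0],
    [0,0,0],
    [0,0,-0.003],
    [0,0,-0.004],
    [0,0,-0.004],
    [0,0,-0.004],
    [0,0,-0.004],
    [0,0,-0.004],
    [0,0,-0.004],
    [0,0,-0.004],
    [0,0,-0.004],
    [0,0,-0.004],
  ],
  rot=[
    [0,0,0],
    [0,0,0],
    [0,0,0],
    [0,0,0],
    [0,0,0],
    [0,0,0],
    [0,0,0],
    [0,0,0],
    [0,0,0],
    [0,0,0],
    [0,0,0],
    [0,0,0],
  ],
  fingers=[0.45,0.45,0.45,0.45,0.45,0.45,0.45,0.45,0.45,0.45,0.45,0.45],
)

```text
time_s: 4.4
tcp_pos: [0.4898, -0.1158, 0.0223]
tcp_rot: [-63.8, 90.0, 178.7]
contact_force: [-0.1, -0.7, -0.2]
opening: 0.0472
```

Run:
```python
from h import *
s,R=rep()
f=grab('wrist','wrist4')
hsv=cv2.cvtColor(f['img'],cv2.COLOR_RGB2HSV)
```

```text
t 4.4 stop xyz [-155.6   14.5] 22.3 F [-0.08 -0.75 -0.17] op 47.2
```

View pics/wrist4.png

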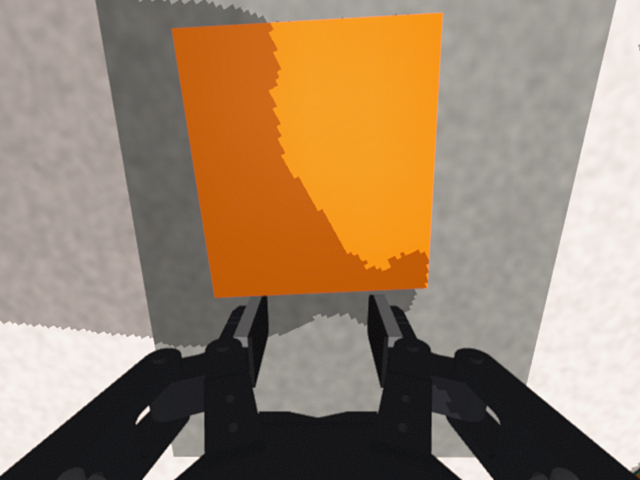

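Call:
play_rows(
  dp=[
    [0,0.0005,-0.004],
    [0,0.0005,-0.005],
    [0,0.0005,-0.005],
    [0,0.0005,-0.005],
    [0,0.0005,-0.005],
    [0,0.0005,-0.005],
    [0,0.0005,-0.005],
    [0,0.0005,-0.005],
    [0,0.0005,-0.005],
    [0,0.0005,-0.005],
    [0,0.0005,-0.005],
    [0,0.0005,-0.005],
  ],
  rot=[
    [0,0,0],
    [0,0,0],
    [0,0,0],
    [0,0,0],
    [0,0,0],
    [0,0,0],
    [0,0,0],
    [0,0,0],
    [0,0,0],
    [0,0,0],
    [0,0,0],
    [0,0,0],
  ],
  fingers=[0.45,0.45,0.45,0.45,0.45,0.45,0.45,0.45,0.45,0.45,0.45,0.45],
)

```text
time_s: 5.45
tcp_pos: [0.5224, -0.0662, 0.0223]
tcp_rot: [-74.6, 90.0, 168.0]
contact_force: [-0.3, -0.7, -0.4]
opening: 0.0472
```

Run:
```python
from h import *
s,R=rep()
f=grab('wrist','wrist5')
pickle.dump(f,open('w5.pkl','wb'))
```

```text
t 5.45 stop xyz [-96.6   8.5] 22.3 F [-0.26 -0.66 -0.36] op 47.2
```

View pics/wrist5.png

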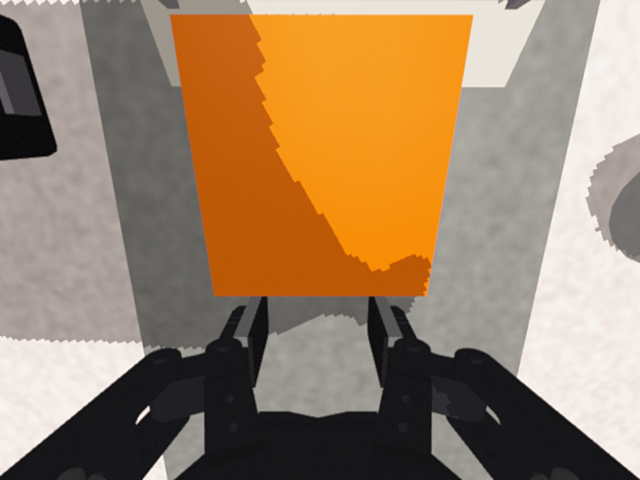

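Call:
play_rows(
  dp=[
    [0,0.0004,-0.004],
    [0,0.0004,-0.004],
    [0,0.0004,-0.004],
    [0,0.0004,-0.004],
    [0,0.0004,-0.004],
    [0,0.0004,-0.004],
    [0,0.0004,-0.004],
    [0,0.0004,-0.004],
    [0,0.0004,-0.004],
    [0,0.0004,-0.004],
    [0,0.0004,-0.004],
    [0,0.0004,-0.004],
  ],
  rot=[
    [0,0,0],
    [0,0,0],
    [0,0,0],
    [0,0,0],
    [0,0,0],
    [0,0,0],
    [0,0,0],
    [0,0,0],
    [0,0,0],
    [0,0,0],
    [0,0,0],
    [0,0,0],
  ],
  fingers=[0.45,0.45,0.45,0.45,0.45,0.45,0.45,0.45,0.45,0.45,0.45,0.45],
)

```text
time_s: 6.5
tcp_pos: [0.5488, -0.0259, 0.0223]
tcp_rot: [135.2, 90.0, 17.7]
contact_force: [-0.5, -0.8, -0.6]
opening: 0.047
```

Run:
```python
from h import *
s,R=rep()
f=grab('wrist','wrist6')
g=grab('scene','scene6')
cv2.imwrite('pics/scene6g.png',cv2.resize(cv2.imread('pics/scene6.png')[180:330,220:420],None,fx=4,fy=4))
print(to(-29,4,22))
```

```text
t 6.5 stop xyz [-48.6   3.6] 22.3 F [-0.52 -0.8  -0.62] op 47.0
[  0.4  -0.5 -19.3]
```

View pics/wrist6.png

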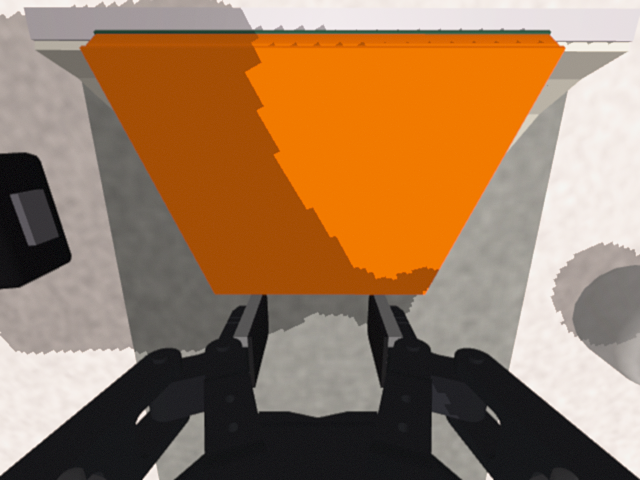

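View pics/scene6g.png

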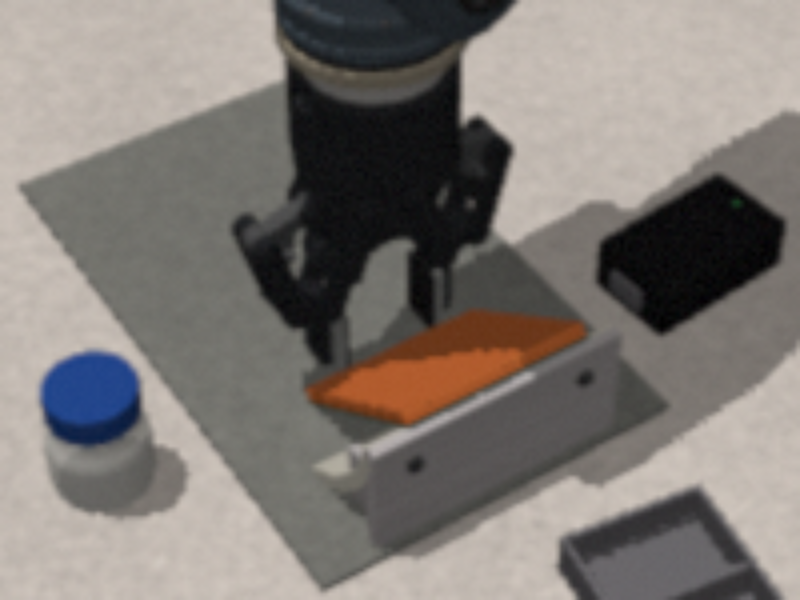

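Call:
play_rows(
  dp=[
    [0,0,-0.002],
    [0,0,-0.002],
    [0,0,-0.002],
    [0,0,-0.002],
    [0,0,-0.002],
    [0,0,-0.002],
    [0,0,-0.002],
    [0,0,-0.002],
    [0,0,-0.002],
    [0,0,-0.002],
    [0,0,-0.002],
    [0,0,-0.001],
  ],
  rot=[
    [0,0,0],
    [0,0,0],
    [0,0,0],
    [0,0,0],
    [0,0,0],
    [0,0,0],
    [0,0,0],
    [0,0,0],
    [0,0,0],
    [0,0,0],
    [0,0,0],
    [0,0,0],
  ],
  fingers=[0.45,0.45,0.45,0.45,0.45,0.45,0.45,0.45,0.45,0.45,0.45,0.45],
)

```text
time_s: 7.6
tcp_pos: [0.5593, -0.0056, 0.0224]
tcp_rot: [110.7, 90.0, -6.7]
contact_force: [-0.4, -1.0, -0.4]
opening: 0.0469
```

```bash
cat >> h.py <<'E'
def overlay(f,tx,ty,fn,crop,fx,th=None,L=105,W=95):
    """draw card model leaning: tail bottom edge at (tx,3), angle th deg"""
    a=np.radians(th);im=f['img'][:,:,::-1].copy()
    for off in(0,8):
        pts=[]
        for (u,w) in((0,-W/2),(0,W/2),(L,W/2),(L,-W/2),(0,-W/2)):
            x=tx+u*np.cos(a)-off*np.sin(a);z=3+u*np.sin(a)+off*np.cos(a)
            pts.append([*fromstop(x,ty+w),z/1000])
        cv2.polylines(im,[proj(f,pts).round().astype(int)],False,(0,255,0) if off else (255,255,0),1)
    r=crop;cv2.imwrite('pics/'+fn+'.png',cv2.resize(im[r[0]:r[1],r[2]:r[3]],None,fx=fx,fy=fx))
E
python3 - <<'E'
from h import *
s,R=rep()
f=grab('wrist','wrist7')
g=grab('scene');h=grab('side')
overlay(g,-4,4,'scene7g',(180,330,220,420),4,50)
overlay(f,-4,4,'wrist7g',(0,480,0,640),1,50)
E
```

```text
t 7.6 stop xyz [-25.8   3.7] 22.4 F [-0.37 -1.04 -0.36] op 46.9
```

View pics/wrist7g.png

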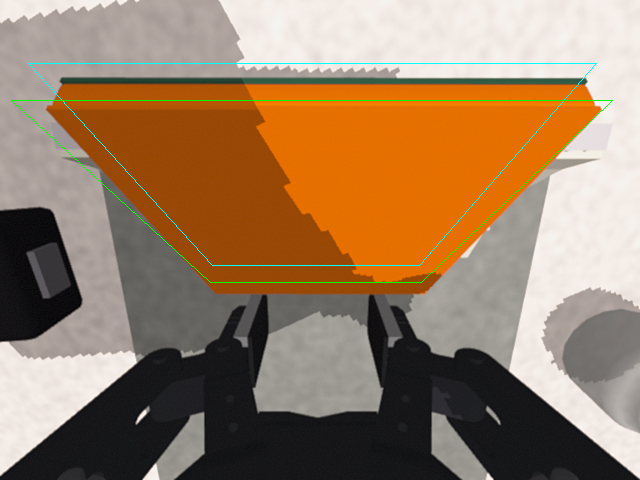

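View pics/scene7g.png

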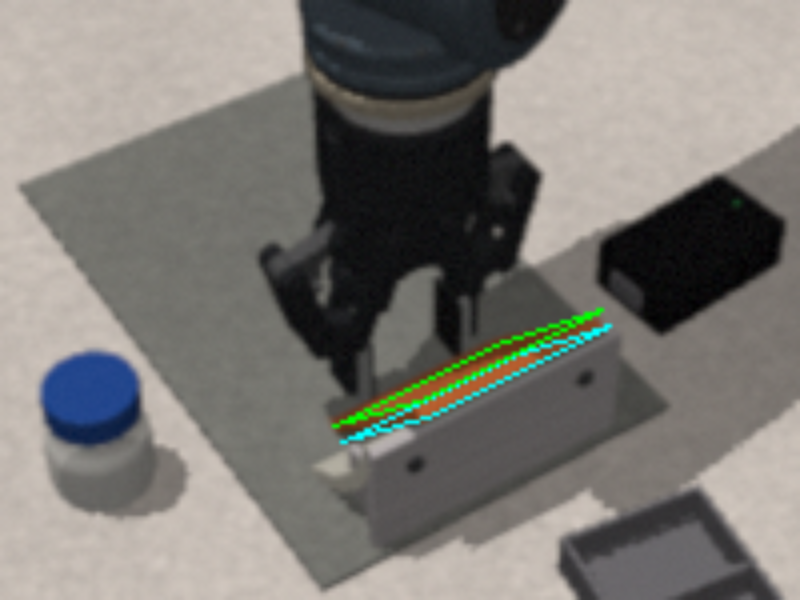

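Call:
play_rows(
  dp=[
    [0,0,-0.001],
    [0,0,-0.001],
    [0,0,-0.001],
    [0,0,-0.001],
    [0,0,-0.001],
    [0,0,0],
  ],
  rot=[
    [0,0,0],
    [0,0,0],
    [0,0,0],
    [0,0,0],
    [0,0,0],
    [0,0,0],
  ],
  fingers=[0.45,0.45,0.45,0.45,0.45,0.45],
)

```text
time_s: 8.25
tcp_pos: [0.5615, -0.0012, 0.0223]
tcp_rot: [171.5, 90.0, 54.0]
contact_force: [0.2, -0.5, 0.8]
opening: 0.0469
```

Run:
```python
from h import *
s,R=rep()
f=grab('wrist','wrist8')
overlay(f,-4.5,4,'wrist8g',(0,480,0,640),1,49)
```

```text
t 8.25 stop xyz [-20.9   3.7] 22.3 F [ 0.21 -0.54  0.8 ] op 46.9
```

View pics/wrist8g.png

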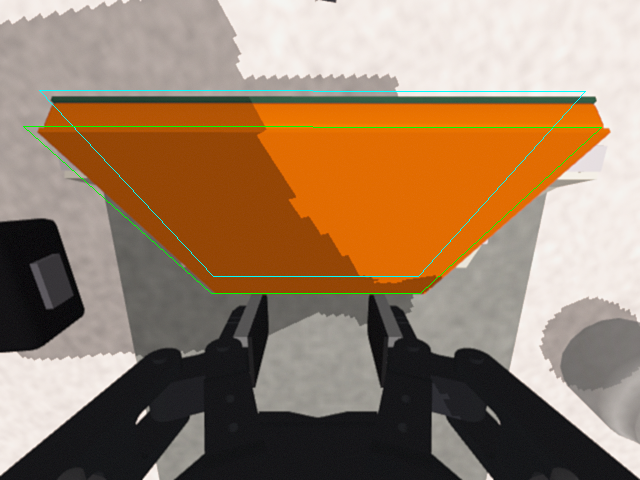

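Call:
play_rows(
  dp=[
    [0,0,0.001],
    [0,0,0.002],
    [0,0,0.003],
    [0,0,0.005],
    [0,0,0.008],
    [0,0,0.01],
    [0,0,0.01],
    [-0.01,0,0.01],
    [-0.02,0,0],
    [-0.03,0,0],
    [-0.03,0,0],
    [-0.03,0,0],
  ],
  rot=[
    [0,0,0],
    [0,0,0],
    [0,0,0],
    [0,0,0],
    [0,0,0],
    [0,0,0],
    [0,0,0],
    [0,0,0],
    [0,0,0],
    [0,0,0],
    [0,0,0],
    [0,0,0],
  ],
  fingers=[0.45,0.45,0.45,0.45,0.45,0.45,0.45,0.45,0.45,0.45,0.45,0.45],
)

```text
time_s: 9.3
tcp_pos: [0.5382, -0.0457, 0.1443]
tcp_rot: [-58.7, 90.0, -176.1]
contact_force: [0.2, -0.3, -0.4]
opening: 0.047
```

Run:
```python
from h import *
s,R=rep();print(s['q'].round(1))
f=grab('wrist');g=grab('scene')
overlay(f,-4.5,4,'wrist9g',(0,480,0,640),1,49)
overlay(g,-4.5,4,'scene9g',(180,330,220,420),4,49)
print(to(115,3,200))
```

```text
t 9.3 stop xyz [-71.1   3.9] 144.3 F [ 0.17 -0.25 -0.42] op 47.0
[ -9.8  26.8 101.5  -0.   51.7  17.7]
[ -52.2   -1.2 -185.3]
```

View pics/wrist9g.png

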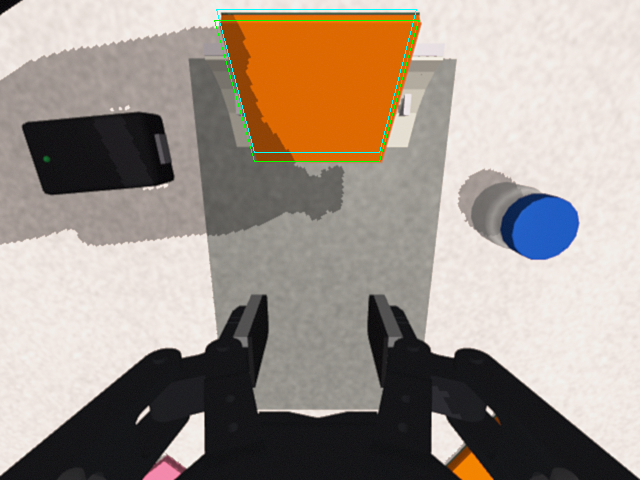

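View pics/scene9g.png

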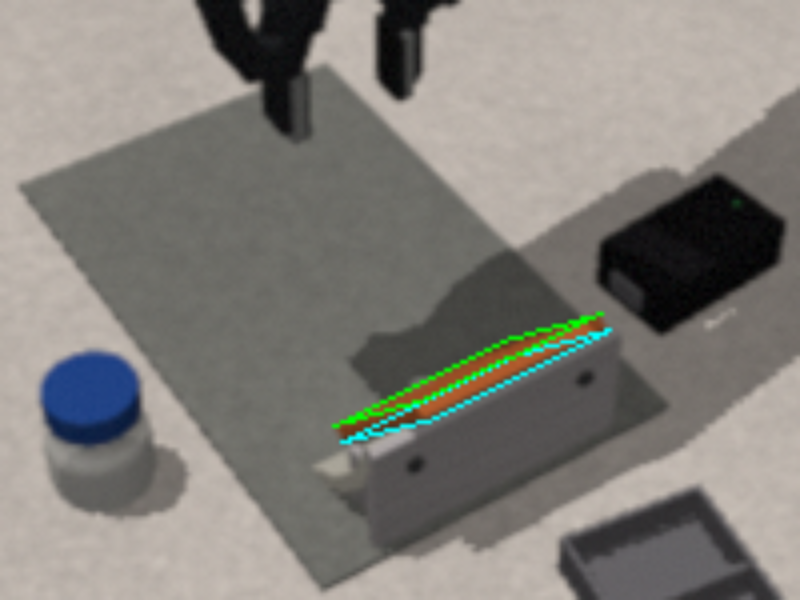

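Call:
play_rows(
  dp=[
    [-0.02,0,0],
    [-0.01,0,-0.024],
    [0,0,-0.025],
    [0,0,-0.025],
    [0,0,-0.025],
    [0,0,-0.025],
    [0,0,-0.025],
    [0,0,-0.025],
    [0,0,-0.024],
    [0,0,0],
    [0,0,0],
    [0,0,0],
  ],
  rot=[
    [0,0,0],
    [0,0,0],
    [0,0,0],
    [0,0,0],
    [0,0,0],
    [0,0,0],
    [0,0,0],
    [0,0,0],
    [0,0,0],
    [0,-6,0],
    [0,-6,0],
    [0,-6,0],
  ],
  fingers=[0.45,0.45,0.45,0.45,0.45,0.45,0.45,0.45,0.45,0.45,0.45,0.45],
)

```text
time_s: 10.4
tcp_pos: [0.6301, 0.13, 0.1729]
tcp_rot: [0.2, 71.7, -117.3]
contact_force: [-0.4, -0.6, -0.4]
opening: 0.047
```

Run:
```python
from h import *
s,R=rep();print(s['q'].round(1));print(R.round(3))
sx=np.r_[SX,0];print('toolx·sx',R[:,0]@sx,'tilt',np.degrees(np.arcsin(-R[:,0]@sx)))
```

```text
t 10.4 stop xyz [127.3   3.3] 172.9 F [-0.45 -0.64 -0.43] op 47.0
[ 12.8  40.2  75.1 -14.3  77.   45. ]
[[-0.144  0.887 -0.439]
 [-0.279 -0.462 -0.842]
 [-0.949  0.001  0.314]]
toolx·sx -0.313797343577237 tilt 18.288225788159902
```

Call:
play_rows(
  dp=[
    [0,0,0],
    [0.012,0,-0.002],
    [0.012,0,-0.002],
    [0.012,0,-0.002],
    [0.012,0,-0.002],
    [0.012,0,-0.002],
    [0.012,0,-0.002],
    [0.01,0,-0.001],
    [0.006,0,-0.001],
    [0,0,0],
  ],
  rot=[
    [0,-6.5,0],
    [0,0,0],
    [0,0,0],
    [0,0,0],
    [0,0,0],
    [0,0,0],
    [0,0,0],
    [0,0,0],
    [0,0,0],
    [0,0,0],
  ],
  fingers=[0.45,0.45,0.45,0.45,0.45,0.45,0.45,0.45,0.45,0.45],
)

```text
time_s: 11.23
tcp_pos: [0.6184, 0.1092, 0.085]
tcp_rot: [-0.2, 65.4, -117.7]
contact_force: [-0.1, 0.0, 0.5]
opening: 0.0469
```

Run:
```python
from h import *
s,R=rep();print(s['q'].round(1))
sx=np.r_[SX,0];print('tilt',np.degrees(np.arcsin(-R[:,0]@sx)), 'next',to(88,3,86))
h=grab('side');g=grab('scene')
overlay(h,-4.5,4,'side10g',(170,290,240,400),5,49)
overlay(g,-4.5,4,'scene10g',(180,330,250,450),4,49)
# draw predicted finger front line
```

```text
t 11.23 stop xyz [103.4   4.1] 85.0 F [-0.09  0.04  0.51] op 46.9
[ 12.9  47.   77.6 -19.3  72.9  48.9]
tilt 24.56638130072933 next [ 5.4  1.1 14.4]
```

View pics/side10g.png

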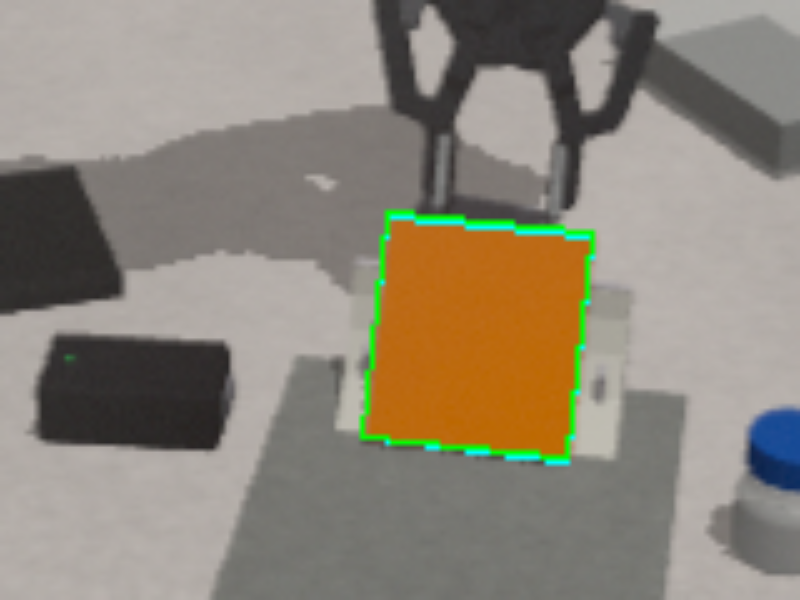

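View pics/scene10g.png

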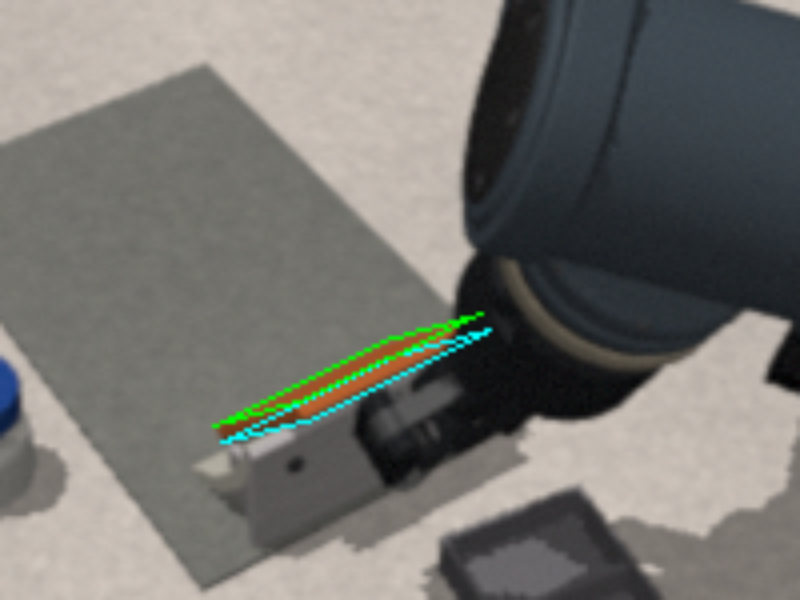

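Call:
play_rows(
  dp=[
    [0.001,0,0.0025],
    [0.001,0,0.0025],
    [0.001,0,0.0025],
    [0.001,0,0.0025],
    [0.001,0,0.0025],
    [0.001,0,0.0025],
    [0.001,0,0.0025],
    [0.001,0,0.002],
  ],
  rot=[
    [0,0,0],
    [0,0,0],
    [0,0,0],
    [0,0,0],
    [0,0,0],
    [0,0,0],
    [0,0,0],
    [0,0,0],
  ],
  fingers=[0.45,0.45,0.45,0.45,0.45,0.45,0.45,0.45],
)

```text
time_s: 12.0
tcp_pos: [0.6093, 0.0908, 0.0873]
tcp_rot: [0.0, 65.5, -117.4]
contact_force: [0.6, 0.2, 0.2]
opening: 0.0471
```

Run:
```python
from h import *
s,R=rep()
h=grab('side')
x,y=tostop(s['tcp_pos']);z=s['tcp_pos'][2]*1000
ft=proj(h,[[*fromstop(x-17,y+w),(z-10.3)/1000] for w in(-30,30)]+[[*fromstop(x+3,y+w),(z-19.6)/1000] for w in(-30,30)]);print(ft.round(1), ((ft-[240,170])*5).round(0))
overlay(h,-4.5,4,'side11g',(170,290,240,400),5,49)
```

```text
t 12.0 stop xyz [82.8  3.7] 87.3 F [0.61 0.21 0.2 ] op 47.1
[[350.4 217.8]
 [324.9 215.4]
 [351.  217. ]
 [326.  214.7]] [[552. 239.]
 [424. 227.]
 [555. 235.]
 [430. 223.]]
```

View pics/side11g.png

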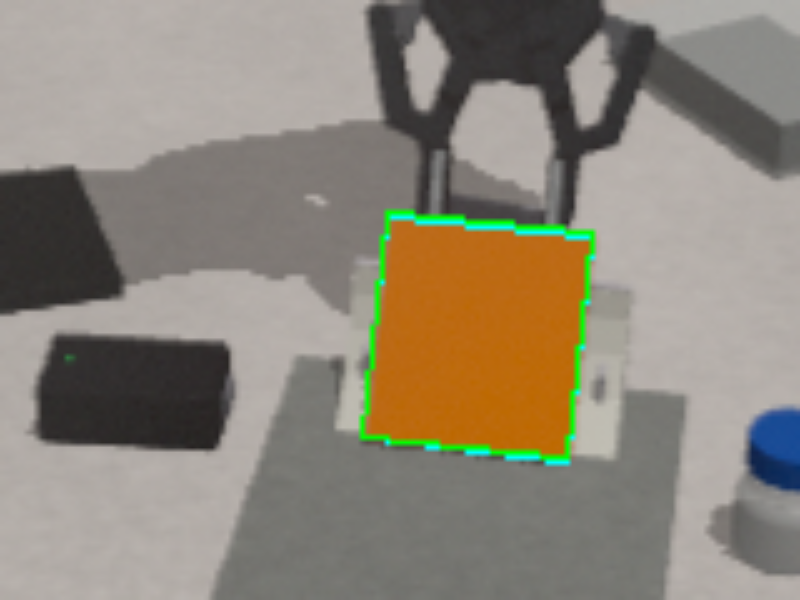

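Call:
play_rows(
  dp=[
    [0.0035,0,-0.0017],
    [0,0,0],
    [0.0008,0,0.0018],
    [0.0008,0,0.0018],
    [-0.0008,0,0.0036],
    [-0.0008,0,0.0036],
    [-0.0008,0,0.0036],
    [-0.0005,0,0.0036],
    [-0.0005,0,0.0036],
    [-0.0005,0,0.0036],
  ],
  rot=[
    [0,0,0],
    [0,0,0],
    [0,0,0],
    [0,0,0],
    [0,0,0],
    [0,0,0],
    [0,0,0],
    [0,0,0],
    [0,0,0],
    [0,0,0],
  ],
  fingers=[0.45,0.45,0.45,0.45,0.45,0.45,0.45,0.45,0.45,0.45],
)

```text
time_s: 12.88
tcp_pos: [0.5993, 0.0714, 0.0962]
tcp_rot: [0.0, 65.5, -117.4]
contact_force: [-0.4, 0.4, -0.5]
opening: 0.0467
```

Run:
```python
from h import *
s,R=rep()
h=grab('side');g=grab('scene')
overlay(h,-4.5,4,'side12g',(170,290,240,400),5,60)
overlay(g,-4.5,4,'scene12g',(180,330,250,450),4,60)
```

```text
t 12.88 stop xyz [61.   3.6] 96.2 F [-0.36  0.4  -0.54] op 46.7
```

View pics/side12g.png

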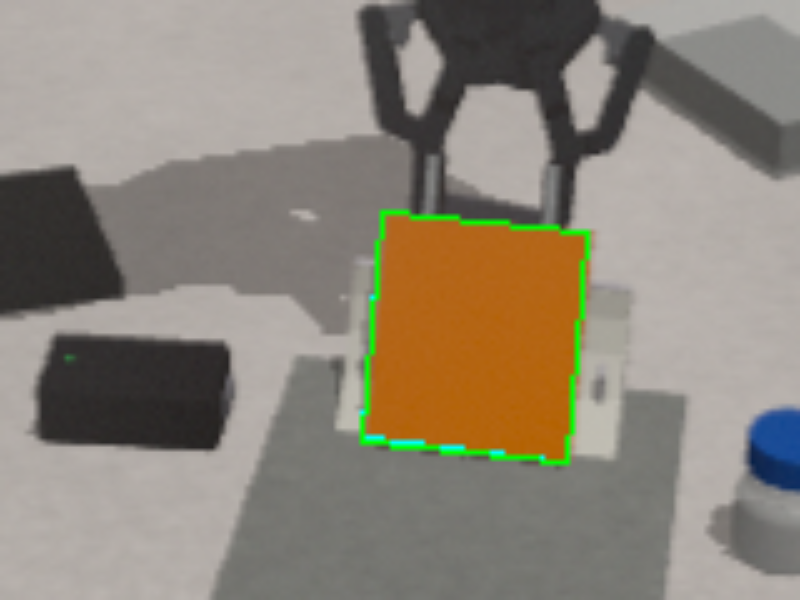

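View pics/scene12g.png

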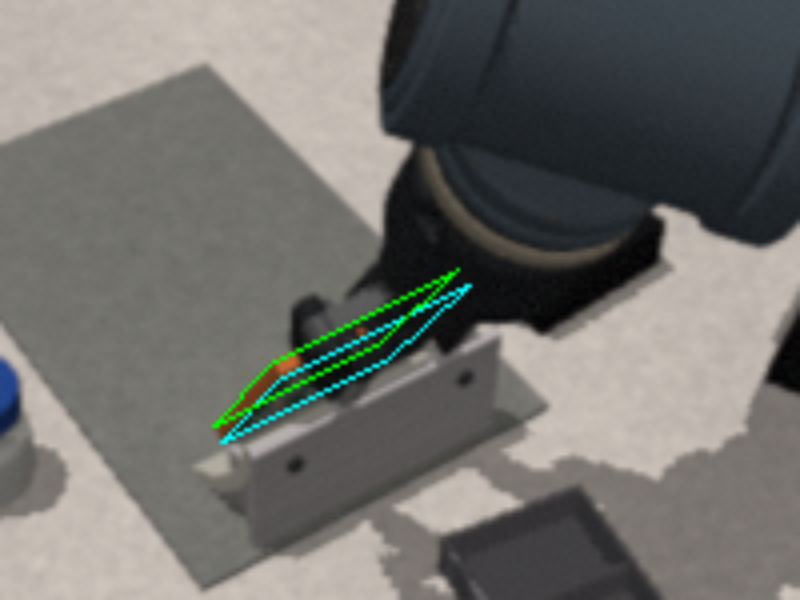

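Call:
play_rows(
  dp=[
    [-0.0001,0,0.0036],
    [-0.0001,0,0.0036],
    [-0.0001,0,0.0036],
    [0.0003,0,0.0036],
    [0.0003,0,0.0036],
    [0.0003,0,0.0036],
    [0.0007,0,0.0036],
    [0.0007,0,0.0036],
    [0.0007,0,0.0036],
  ],
  rot=[
    [0,0,0],
    [0,0,0],
    [0,0,0],
    [0,0,0],
    [0,0,0],
    [0,0,0],
    [0,0,0],
    [0,0,0],
    [0,0,0],
  ],
  fingers=[0.45,0.45,0.45,0.45,0.45,0.45,0.45,0.45,0.45],
)

```text
time_s: 13.73
tcp_pos: [0.585, 0.0441, 0.1069]
tcp_rot: [-0.0, 65.5, -117.5]
contact_force: [1.1, -0.2, 0.0]
opening: 0.0471
```

Run:
```python
from h import *
s,R=rep()
h=grab('side');g=grab('scene')
overlay(h,-4.5,4,'side13g',(170,290,240,400),5,77)
overlay(g,-4.5,4,'scene13g',(180,330,250,450),4,77)
```

```text
t 13.73 stop xyz [30.2  3.7] 106.9 F [ 1.06 -0.18  0.04] op 47.1
```

View pics/side13g.png

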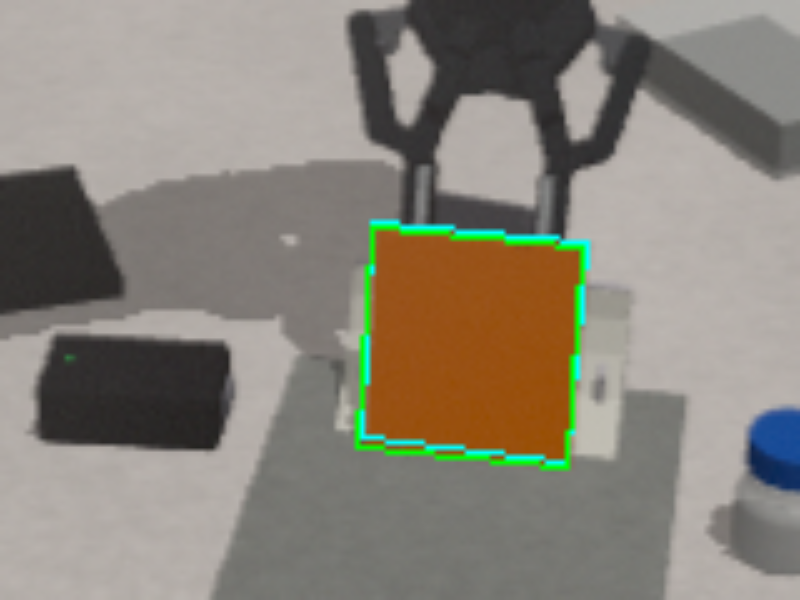

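View pics/scene13g.png

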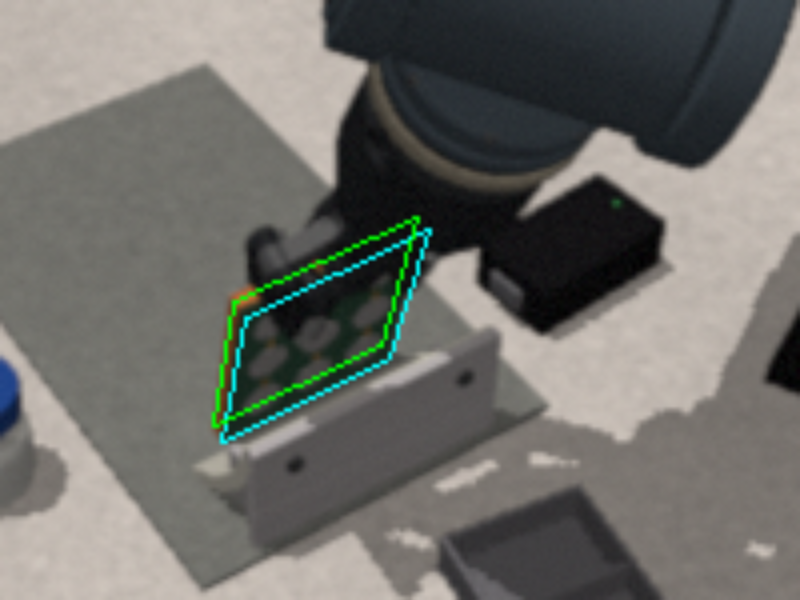

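Call:
play_rows(
  dp=[
    [0.001,0,0.0034],
    [0.001,0,0.0034],
    [0.001,0,0.0034],
    [0.0014,0,0.0033],
    [0.0014,0,0.0033],
    [0.0014,0,0.0033],
    [0.0016,0,0.0032],
    [0.0016,0,0.0032],
    [0.0016,0,0.0032],
    [0.0016,0,0.003],
  ],
  rot=[
    [0,0,0],
    [0,0,0],
    [0,0,0],
    [0,0,0],
    [0,0,0],
    [0,0,0],
    [0,0,0],
    [0,0,0],
    [0,0,0],
    [0,0,0],
  ],
  fingers=[0.45,0.45,0.45,0.45,0.45,0.45,0.45,0.45,0.45,0.45],
)

```text
time_s: 14.67
tcp_pos: [0.5687, 0.0127, 0.108]
tcp_rot: [-0.0, 65.5, -117.5]
contact_force: [-0.1, -0.9, -0.5]
opening: 0.0471
```

Run:
```python
from h import *
s,R=rep()
h=grab('side','side14');g=grab('scene','scene14')
overlay(h,-4.5,4,'side14g',(170,330,220,420),4,95)
overlay(g,-4.5,4,'scene14g',(180,330,250,450),4,95)
```

```text
t 14.67 stop xyz [-5.1  3.7] 108.0 F [-0.14 -0.93 -0.46] op 47.1
```

View pics/side14g.png

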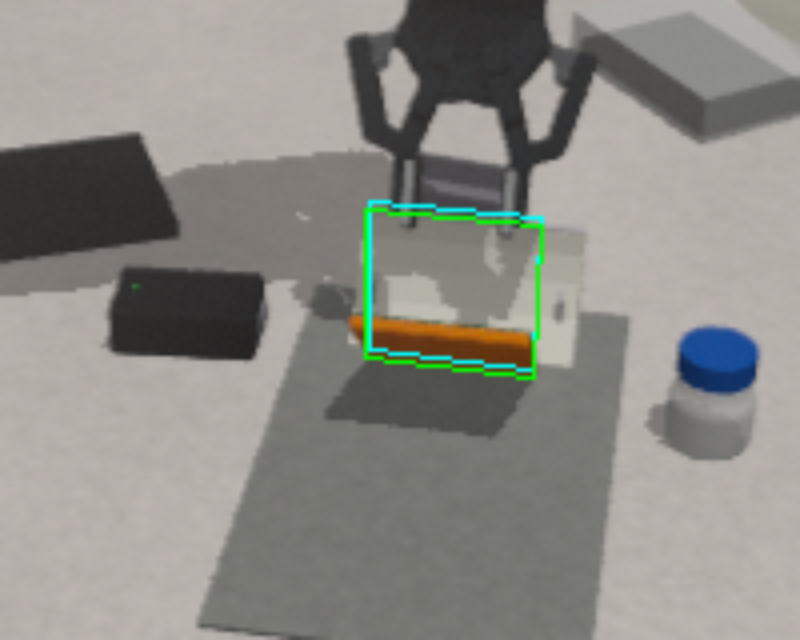

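View pics/scene14g.png

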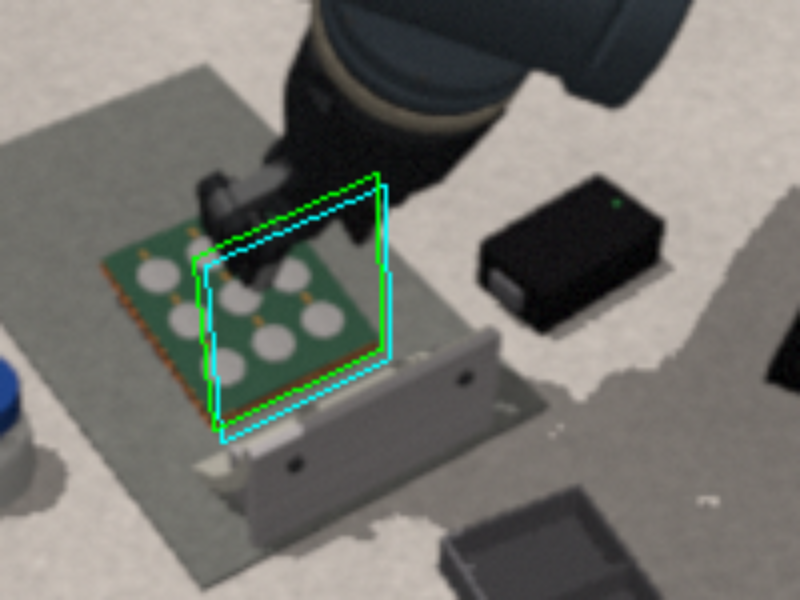

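The card has passed vertical and is falling back, cells up. I retreat upwards and let it settle.

Call:
play_rows(
  dp=[
    [-0.01,0,0],
    [-0.02,0,0],
    [-0.02,0,0],
    [-0.02,0,0],
    [-0.02,0,0],
    [-0.02,0,0],
    [0,0,0],
    [0,0,0],
    [0,0,0],
    [0,0,0],
    [0,0,0],
    [0,0,0],
  ],
  rot=[
    [0,0,0],
    [0,0,0],
    [0,0,0],
    [0,0,0],
    [0,0,0],
    [0,0,0],
    [0,0,0],
    [0,0,0],
    [0,0,0],
    [0,0,0],
    [0,0,0],
    [0,0,0],
  ],
  fingers=[0.45,0.45,0.45,0.45,0.45,0.45,0.45,0.45,0.45,0.45,0.45,0.45],
)

```text
time_s: 15.77
tcp_pos: [0.5897, 0.0533, 0.2075]
tcp_rot: [-0.1, 65.5, -117.6]
contact_force: [-0.3, 0.4, -0.3]
opening: 0.0468
```

Run:
```python
from h import *
s,R=rep()
h=grab('side','side15');g=grab('scene','scene15')
overlay(h,-13,4,'side15g',(170,330,220,420),4,180)
overlay(g,-13,4,'scene15g',(160,350,200,440),3,180)
```

```text
t 15.77 stop xyz [40.5  3.8] 207.5 F [-0.32  0.37 -0.25] op 46.8
```

View pics/side15g.png

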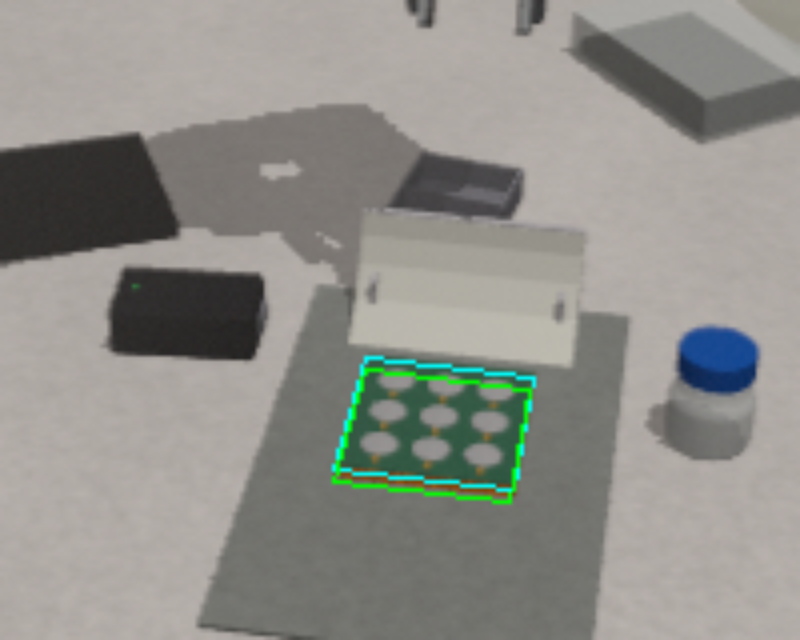

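View pics/scene15g.png

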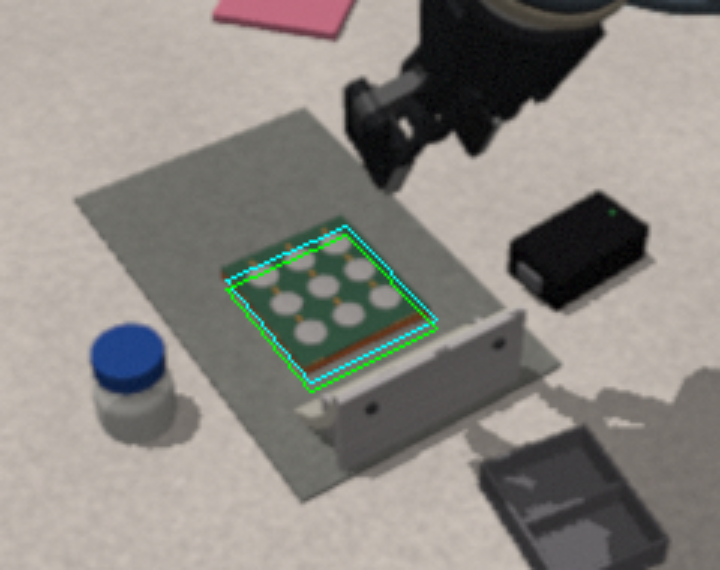

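Run:
```python
from h import *
g=grab('scene');a=cv2.imread('pics/scene15.png')[:,:,::-1]
h=grab('side');b=cv2.imread('pics/side15.png')[:,:,::-1]
c0=cv2.imread('pics/side0.png')[:,:,::-1]
print('motion',np.abs(g['img'].astype(int)-a)[200:300,260:350].max(),np.abs(h['img'].astype(int)-b)[250:300,290:360].max())
for nm,(r0,r1,q0,q1) in dict(jar=(248,290,382,416),adapter=(232,262,246,288),tray=(208,226,318,352)).items():
    print(nm,np.abs(h['img'].astype(int)-c0)[r0:r1,q0:q1].mean().round(2))
# card mask green+cells: fit outline at top z=11mm, side view
P=lambda tx,ty,z:[[*fromstop(tx+u,ty+w),z/1000] for u,w in((0,-47.5),(0,47.5),(-105,47.5),(-105,-47.5))]
im=h['img'][:,:,::-1].copy()
for z in(3,11):cv2.polylines(im,[proj(h,P(-13,4,z)).round().astype(int)],True,(0,255,0) if z>5 else(255,255,0),1)
cv2.imwrite('pics/side16g.png',cv2.resize(im[230:310,280:380],None,fx=7,fy=7))
```

```text
motion 28 10
jar 1.16
adapter 12.19
tray 12.45
```

View pics/side16g.png

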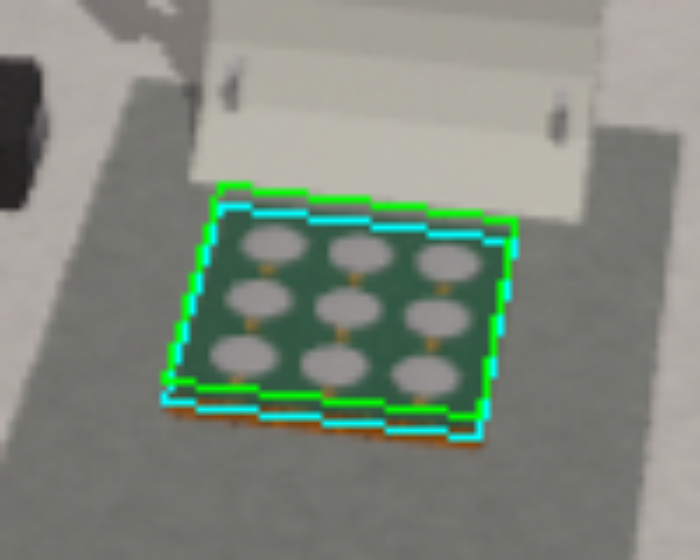

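Run:
```python
from h import *
for cam,boxes in dict(side=dict(jar=(248,290,382,416),adapter=(232,262,246,288)),scene=dict(tray=(298,364,355,428),adapter=(222,266,366,420),jar=(266,310,226,262))).items():
    a=cv2.imread(f'pics/{cam}0.png');b=cv2.imread(f'pics/{cam}15.png')
    for n,(r0,r1,c0,c1) in boxes.items():
        m=cv2.matchTemplate(b[r0-12:r1+12,c0-12:c1+12],a[r0:r1,c0:c1],cv2.TM_CCOEFF_NORMED);_,v,_,l=cv2.minMaxLoc(m);print(cam,n,round(v,3),(l[0]-12,l[1]-12))
rep();print(ctrl.job_done())
```

```text
side jar 1.0 (0, 0)
side adapter 0.95 (0, 0)
scene tray 0.838 (0, 0)
scene adapter 0.964 (0, 0)
scene jar 0.999 (0, 0)
t 15.97 stop xyz [40.7  3.7] 208.0 F [ 0.59 -0.09 -0.04] op 47.0
the job is handed in; nothing more can be done
None
```

The card now lies flat on the mat in front of the stop with its cells up, and the job was handed in at about 16 s of the 54 s allowed. The hand-in reported no verdict.

- **Push:** I pushed the card with two spread fingertips at its trailing edge. It squared up, rode up the ramp and leaned at about 49°, with its trailing edge about 4.5 mm before the foot. It stayed leaning after I let go.
- **Tip:** I reached behind the raised edge with tilted fingers and followed an arc past vertical. The card then fell back on its own.
- **Forces:** The measured tool force while touching the card stayed around 1 N. Before the push I felt for the mat with the fingertips, which gave a brief 22 N on the mat only.

**Last checks:**
- **Card position:** The card's centre is about 65 to 70 mm before the ramp's foot and about 4 mm off the middle line. That estimate comes from an outline a few millimetres off the picture, but it is well inside the limits.
- **Card at rest:** The two final pictures, 0.15 to 0.2 s apart, differ only slightly around the card, by up to 28 of 255 grey levels in one view and 10 in the other. I took the card as at rest.
- **Bystanders:** Jar, adapter and tray show no shift in the before-and-after comparison. The tray's match was weaker (0.84), probably because the arm's shadow moved across it.
- **Arm:** The fingers were about 0.2 m above the bench and touching nothing.

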